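Tug the case lid, free its catch if it holds, and hold the lid open

ROBOT

A 7-joint arm with a two-finger parallel gripper is mounted at the origin on a cart in front of the work surface, level with it; the furniture and walls round the work are solid. World frame = base frame: x ahead of the robot, y to its left, z up, the work surface at z = 0. Lengths are in mm, angles in rad, forces in N, time in s.
With the tool pointing down it reaches from about 350 to 900 mm from the base axis. Payload 19.9 kg.
Tool frame: the origin (TCP) lies at the very end of the fingers, on their centre line; the grasp point (between the pads) lies grasp_offset behind it (grasp_offset is the distance from the TCP to the grasp point, in mm); z points along the fingers, y is the line along which they close (so a half turn about z gives the same grasp; the last joint's range is limited). The gripper opens to 94 mm and grips with 3 to 60 N. Pads are 16 mm wide; open, the fingers measure 119 mm over their backs; the gripper's body (75 mm by 177 mm) begins 78 mm behind the grasp point.
Start: joints at [-0.042, 0.417, -0.01, 1.614, 0.005, 1.111, -0.053], TCP at [624.979, 0.002, 205.425] pointing down, gripper open.
Joint ranges: [-2.81, 2.81], [-0.39, 2.02], [-1.27, 1.25], [0.06, 2.57], [-1.19, 4.33], [0.19, 2], [-2.82, 2.82]. Speed limits (rad/s): [1.89, 1.89, 2.39, 2.39, 3.01, 3.01, 3.01].

INTERFACE

Orientations are given as a unit quaternion [w, x, y, z].
In Python, from workcell import * gives the robot as it stands.
- The arm moves only by the tool step_arm, never from a script. Its argument "moves" is a list of rows, each an object with "turn": the turn, a rotation vector about the tool's x, y, z in rad, a list of three; "xyz": the shift along the tool's x, y, z in cm, a list of three; "hand": the finger opening in cm, from 0 to 9.4. A call has 1 to 8 rows; each row is the pose to reach, as a shift and turn from the pose commanded when the call began, along the tool's axes at that moment; what a row does not reach only later rows make up. A row lasts 1/10 s, in which the tool goes at most 50 mm and 8.59 degrees, less where a joint would pass 70% of its speed; a pose out of reach is approached as far as the arm can. A call with a gripper value outside its range is refused whole. The fingers move at their own pace and stop on an object; "squeeze" is the grip in N (left out, the last holds). Time passes only in rows, so rows that repeat a pose let the fingers close. It gives the time, the measured TCP pose, the force, the opening and the grip force at its end, in the units of the state.
- sense(): the state, without advancing time (a new reading comes with each control period).
- snapshot(name): name is "scene" or "side" or "wrist"; returns the picture (420x560x3 uint8, blue, green, red); there is no depth.
- calibration(name): a dict with "K" (3x3 intrinsics, pixels), "eye" and "attitude" of the camera in the world. Camera axes: x right, y down, z forward; pixel columns grow to the right and rows downward; lengths in mm; the calibration is good to about 2 mm. A picture is of the moment at which its call begins: read the wrist's pose just before it. calibration takes no time and is no camera call; for the wrist camera it gives the pose at the moment of the call.
- hand_in(): hands the job in; it is judged then, once.
The state is a dict: "time": time; "joint_pos": joint angles; "dq": joint speeds; "tau": joint torques, N m; "eef_pos": TCP position; "eef_rot": TCP orientation; "force": force on the tool from outside, world axes, zero at the start; "wrist_torque": the same for the moment, N m; "opening": finger opening in mm; "finger_force": force on a finger pad.
Only numpy, scipy, OpenCV 4.12 (cv2) and the standard library are available. Lean on these libraries where they do the work, as an engineer would, in place of code of your own. Each camera call takes 0.05 s, during which the arm holds its last target. There are 200 camera calls.

TASK

Hold the blue lid of the sample case open for me so that I can reach in. Before you touch the orange catch, take the steel bar on the lid and tug it up gently to learn whether the lid is caught (never force it); if it is, slide the catch to its stop on the case's left (away from the bar) to release it. Then raise the lid by the bar to about halfway to upright and finish while still gripping the bar and holding the lid still there, without knocking the loose things around the case.

Things in the scene. Friction and masses are not known exactly. Their poses are not given: they have to be found in the camera images.
- case: aluminium sample case fixed to the worktop, with a blue hinged lid; 160 (x) x 200 (y) x 75 mm without the lid, lid 8 mm thick on top (closed lid top 83 mm above the worktop). Origin: centre of its underside, on the worktop. x points to the rear (hinge side), y to its left seen from the robot, z up. On the front wall (-x) a black housing, 42 mm deep, y +22 to +98 mm, its top 68 mm up, carries the catch
- lid (a joint): opening of the lid, rad: 0 closed, 1.3 at its stop; grows as the front edge goes up. The lid with its bar weighs about 0.3 kg and falls shut when let go at any angle. If caught, it lifts only about 0.03 rad (4 mm at the bar) before the catch stops it; if free it goes on up. It must be nearly closed for the catch to slide easily
- lid_hinge (a point): fixed point on the hinge line at mid-length: case frame (80, 0, 75) mm. The hinge line is the case's y direction
- lid_bar (a point): middle of the steel bar handle on the lid, moves with it: round, 12 mm thick, 90 mm long along the case's y, on two posts 76 mm apart, axis 34 mm above the lid's top; lid closed: case frame (-50, -45, 117) mm. Pinch it from above, closing along the case's x; it turns between the fingers as the lid swings about its hinge, first moving up and a little to the rear (3 mm up, 1 mm back)
- catch (a joint): slide of the orange catch along the case's +y (left seen from the robot), m: 0 to 0.020 at its stop. It starts between 0 and 0.008 and stays where it is left (friction about 2.5 N). Its start does not tell whether the lid is caught, as the hook hidden in the case is set differently each time; at 0.020 the lid is always free
- catch_knob (a point): grip point of the orange catch knob, which stands up out of the black housing in front of the lid: 12 (x) x 10 (y) mm, top 100 mm above the worktop; the point lies on its axis 10 mm below its top, at case frame (-105, 50 + catch, 90) mm; housing top 22 mm below this point. Pinch it along y or push it sideways
- black_tape: loose roll of black tape, 55 mm across and 19 mm high, left of the case; origin at the centre of its underside; leave it alone
- cube: loose black beam-splitter cube with brass rings, 34 mm, right of the case; origin at the centre of its underside; leave it alone
- vial: loose amber vial with white cap, 27 mm across and 60 mm tall, behind the case; origin at the centre of its underside; leave it alone
- lens: loose round lens in a black ring on a steel post, 32 mm across and 66 mm tall, behind the case; origin at the centre of its underside; leave it alone

How it is judged (in metres and radians):
On the way, in this order (a step that is already met when the one before it is completed fails the run):
1. the lid is tugged up by its bar while the catch is still as it was found (value of joint lid above 0.015 rad and distance of catch_knob from where it was at the start of the episode below 0.003 m and contact force between the fingers and lid above 0.3 N and distance between the grasp point and lid_bar below 0.05 m), for 0.1 s.
2. the lid is raised well open (value of joint lid above 0.55 rad), for 0.2 s.
At the end, for the whole second after the job is handed in: The lid stands still between 0.55 and 1.1 rad (about 30 to 63 degrees) open, held by the fingers on its bar (contact over 0.5 N, grasp within 50 mm of the middle of the bar), below its stop, so that nothing else carries it (value of joint lid between 0.55 and 1.1 rad and velocity of joint lid between -0.1 and 0.1 rad/s and contact force between the fingers and lid above 0.5 N and distance between the grasp point and lid_bar below 0.05 m); the arm keeps its last pose, push and grip.
It fails at once if the lid is pulled against the catch with more than 40 N (contact force between catch and lid above 40 N).
It fails at once if a loose thing around the case is moved more than 20 mm (distance of any of black_tape, cube, vial, lens from where it was at the start of the episode above 0.02 m).
It also fails if it takes over 61 s, if anything falls off the work surface, if the arm or the gripper's body presses on something with over 40 N, if the wrist force passes 120 N, or if a joint passes its speed limit or range.

## Working session

There is one attempt and no reset: what is moved stays moved. The work goes in short steps, Python scripts to look and compute and a tool call to move; the robot and the scene stay as the last step left them, time stands still between calls to the robot, and variables do not carry over. Pictures are saved under pics/ and viewed, at most 10 in all, crops included, and the job is handed in when it is done.

Besides the shell and the picture viewer there is one more tool, called after ">>>" by a JSON object that holds its "name" and its "arguments". step_arm: Moves the arm, as the interface text tells. Its arguments: {"type":"object","properties":{"moves":{"type":"array"},"squeeze":{"type":"number"}},"required":["moves"]}

```bash
mkdir -p pics; python3 - <<'E'
from workcell import *
import cv2,numpy as np
s=sense();print(s)
for n in("scene","side","wrist"):
    c=calibration(n);print(n,c)
    cv2.imwrite(f"pics/{n}0.png",snapshot(n))
a=[cv2.imread(f"pics/{n}0.png") for n in("scene","side")]
cv2.imwrite("pics/both.png",cv2.resize(np.vstack(a),None,fx=.7,fy=.7))
E
ls
```

```text
{'time': 0.0, 'joint_pos': array([-0.04150699,  0.41799794, -0.01034157,  1.61418438,  0.00467478,
        1.11067866, -0.05301281]), 'dq': array([ 0.0019732 , -0.00131089, -0.00027125,  0.00054124, -0.00034811,
        0.00017671, -0.00036063]), 'tau': array([ 3.52895018e-03, -8.51262331e+01,  6.40313700e-01, -4.25991547e+01,
       -4.87577857e-02,  1.87510403e-02,  1.73272206e-04]), 'eef_pos': array([6.24618157e+02, 2.21199088e-02, 2.04805852e+02]), 'eef_rot': array([-4.20347799e-04,  7.07097268e-01,  7.07116021e-01, -4.58574494e-04]), 'force': array([-0.4329219 , -0.23832171, -0.08345808]), 'wrist_torque': array([-0.00803588, -0.03617466, -0.05625804]), 'finger_force': 0.0, 'opening': 93.81525863826329}
scene {'K': array([[433.93900283,   0.        , 266.84772136],
       [  0.        , 433.93900283, 214.8958516 ],
       [  0.        ,   0.        ,   1.        ]]), 'eye': array([ 153.88495044, -242.50065614,  700.25290978]), 'attitude': array([-0.31282065,  0.80865191, -0.4666717 ,  0.17447881])}
side {'K': array([[496.69416594,   0.        , 279.59990329],
       [  0.        , 496.69416594, 199.74897876],
       [  0.        ,   0.        ,   1.        ]]), 'eye': array([1097.12212465, -356.41185811,  720.29069718]), 'attitude': array([-0.33299398,  0.85300587,  0.37316693, -0.149139  ])}
wrist {'K': array([[340.66506329,   0.        , 281.26666473],
       [  0.        , 340.66506329, 213.50892135],
       [  0.        ,   0.        ,   1.        ]]), 'eye': array([625.12605368,  81.74019974, 383.98048142]), 'attitude': array([ 1.40448454e-01,  9.90087867e-01, -2.47240129e-04, -4.31456543e-04])}
pics
```

View pics/scene0.png

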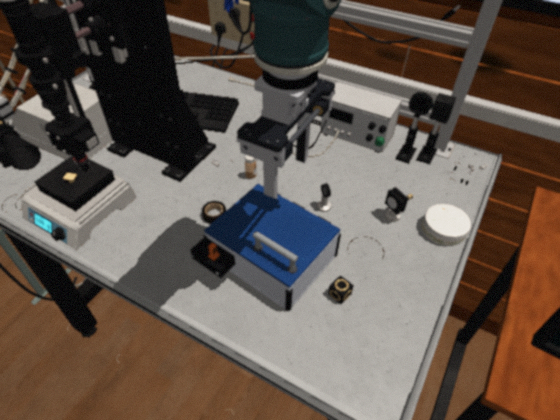

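View pics/side0.png

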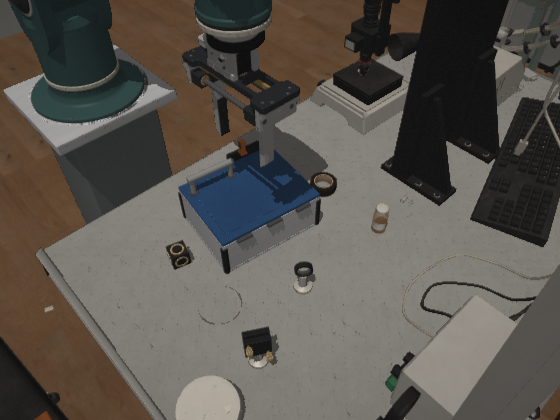

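View pics/wrist0.png

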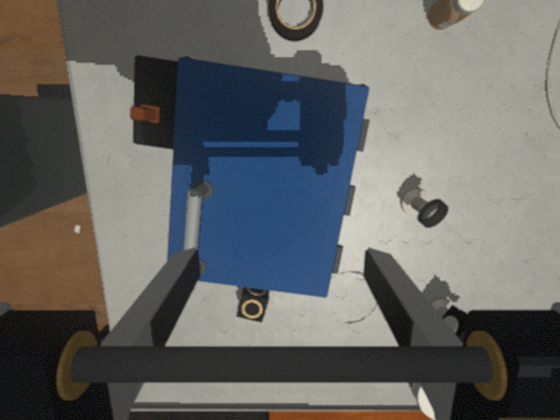

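Wrist view: blue lid with corners near (178,58), (368,88), (328,297), (168,282). The bar runs (203,188)–(199,268), and the orange knob is at about (145,113). The scene and side views show the tape, cube, vial and lens close around the case. Next I measure them.

```bash
cat > h.py <<'E'
import cv2,numpy as np
from scipy.spatial.transform import Rotation as R
from workcell import *
def Rq(q): return R.from_quat(np.r_[q[1:],q[0]]).as_matrix()
def ray(c,p,z):
    d=Rq(c["attitude"])@np.linalg.inv(c["K"])@np.r_[p,1.]
    return c["eye"]+d*(z-c["eye"][2])/d[2]
def proj(c,X):
    p=c["K"]@Rq(c["attitude"]).T@(np.asarray(X,float)-c["eye"]); return p[:2]/p[2]
def blob(m):
    n,l,s,_=cv2.connectedComponentsWithStats(m.astype(np.uint8)); return (l==1+np.argmax(s[1:,4])).astype(np.uint8)
E
python3 - <<'E'
from h import *
for n in("wrist","scene","side"):
    c=calibration(n);im=cv2.imread(f"pics/{n}0.png");h=cv2.cvtColor(im,cv2.COLOR_BGR2HSV)
    m=blob((h[...,0]>100)&(h[...,0]<125)&(h[...,1]>130)&(h[...,2]>25))
    ct=max(cv2.findContours(m,0,2)[0],key=cv2.contourArea)
    hull=cv2.convexHull(ct)
    P=np.array([ray(c,p[0],83)[:2] for p in hull],np.float32)
    r=cv2.minAreaRect(P);print(n,"lid rect",r)
    o=(h[...,0]<14)&(h[...,1]>150)&(h[...,2]>60)
    if n=="wrist": o[:, :110]=0;o[200:]=0;o[:,250:]=0
    if n=="scene": o[:220]=0;o[280:]=0;o[:,:190]=0;o[:,250:]=0
    if n=="side": o[:120]=0;o[165:]=0;o[:,:225]=0;o[:,260:]=0
    o=blob(o);ys,xs=np.nonzero(o);print(" knob px",xs.min(),xs.max(),ys.min(),ys.max(),ray(c,[xs.mean(),ys.mean()],90)[:2].round(1))
c=calibration("wrist")
for p in [(192,190),(187,268)]: print("bar",ray(c,p,117).round(1))
for nm,p,z in[("cube",(253,305),34),("lens",(404,205),0),("tape",(297,12),19)]: print(nm,ray(c,p,z).round(0))
im=cv2.imread("pics/wrist0.png")[40:310,110:390]
cv2.imwrite("pics/w0crop.png",cv2.resize(im,None,fx=2.2,fy=2.2,interpolation=cv2.INTER_CUBIC))
E
```

```text
wrist lid rect ((604.89306640625, 17.415992736816406), (199.2323760986328, 158.04019165039062), 81.7176513671875)
 knob px 131 159 105 122 [512.7  83.3]
scene lid rect ((603.181640625, 16.84490966796875), (199.35507202148438, 159.11846923828125), 81.5596923828125)
 knob px 209 218 243 259 [502.8  78.4]
side lid rect ((606.1951904296875, 14.922706604003906), (198.78160095214844, 162.07041931152344), 81.94490814208984)
 knob px 238 246 139 155 [515.9  75.4]
bar [553.5  24.  117. ]
bar [544.2 -44.1 117. ]
cube [ 592. -130.   34.]
lens [768. -19.   0.]
tape [640. 176.  19.]
```

View pics/w0crop.png

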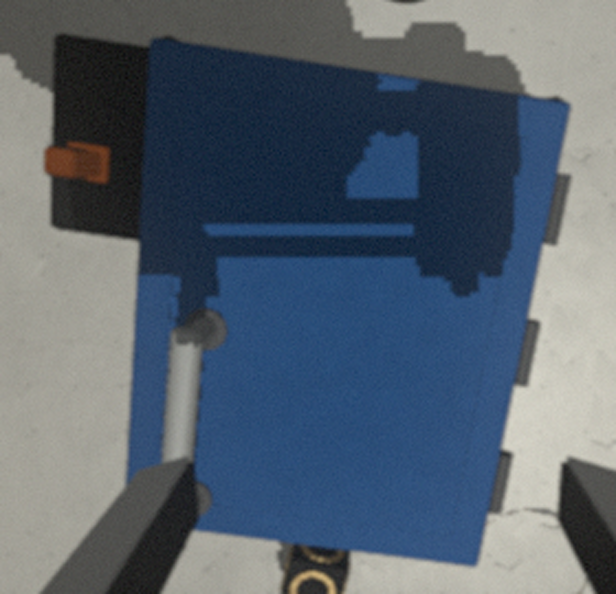

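```bash
python3 - <<'E'
import workcell;print([k for k in dir(workcell) if k[0]!='_'])
print(getattr(workcell,'grasp_offset',None))
from h import *
c=calibration("wrist")
print("knob top",ray(c,(110+60/2.2,40+161/2.2),100).round(1))
C=np.array([604.7,16.4]);a=np.radians(-8.3);M=np.array([[np.cos(a),-np.sin(a)],[np.sin(a),np.cos(a)]])
for n,p in(("knob0",(-105,50)),("bar",(-50,-45))):print(n,C+M@p)
for p in((192,192),):print((M.T@(ray(c,(110+187/2.2,40+335/2.2),117)[:2]-C)).round(1),(M.T@(ray(c,(110+60/2.2,40+161/2.2),100)[:2]-C)).round(1))
print("start tool coords", Rq(sense()["eef_rot"]).round(3))
E
```

```text
['PlanningError', 'calibration', 'grasp_offset', 'hand_in', 'sense', 'snapshot']
18.8
knob top [509.8  83.1 100. ]
knob0 [508.0176022   81.03369056]
bar [548.7276815  -20.91085046]
[-49.2  -1.3] [-103.6   52.3]
start tool coords [[-0.     1.    -0.001]
 [ 1.     0.    -0.   ]
 [-0.    -0.001 -1.   ]]
```

>>> {"name": "step_arm", "arguments": {"moves": [{"turn": [0,0,0.05],"xyz": [-0.7,-2.5,0],"hand": 9.4},{"turn": [0,0,0.1],"xyz": [-1.4,-5.0,0],"hand": 9.4},{"turn": [0,0,0.145],"xyz": [-2.1,-7.6,1],"hand": 9.4},{"turn": [0,0,0.145],"xyz": [-2.1,-7.6,3],"hand": 9.4},{"turn": [0,0,0.145],"xyz": [-2.1,-7.6,5],"hand": 9.4},{"turn": [0,0,0.145],"xyz": [-2.1,-7.6,7],"hand": 9.4},{"turn": [0,0,0.145],"xyz": [-2.1,-7.6,7],"hand": 9.4},{"turn": [0,0,0.145],"xyz": [-2.1,-7.6,7],"hand": 9.4}]}}

```text
time: 0.95
eef_pos: [549.0, -21.0, 135.7]
eef_rot: [-0.0, 0.756, 0.654, -0.0]
force: [-0.1, -0.8, 0.0]
opening: 94.1
finger_force: 0.0
```

```bash
python3 - <<'E'
from h import *
cv2.imwrite("pics/w1.png",snapshot("wrist"));s=sense();print(s["time"],s["eef_pos"],s["eef_rot"],s["force"])
E
```

```text
1.0 [549.3876656  -20.97387588 136.26749528] [2.10134249e-04 7.56463557e-01 6.54035769e-01 2.33954273e-04] [ 0.08452826  0.10751754 -1.05673936]
```

View pics/w1.png

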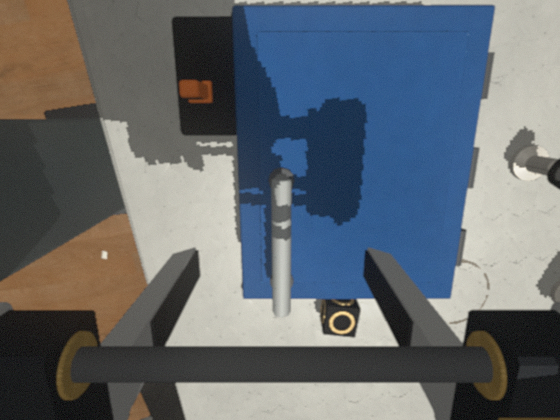

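The lid is square to the image and the bar, at column 281, lies midway between the fingers. I descend and close.

>>> {"name": "step_arm", "arguments": {"moves": [{"turn": [0,0,0],"xyz": [0,0,2],"hand": 9.4},{"turn": [0,0,0],"xyz": [0,0,3.75],"hand": 9.4},{"turn": [0,0,0],"xyz": [0,0,3.75],"hand": 6},{"turn": [0,0,0],"xyz": [0,0,3.75],"hand": 3},{"turn": [0,0,0],"xyz": [0,0,3.75],"hand": 0.8},{"turn": [0,0,0],"xyz": [0,0,3.75],"hand": 0.8},{"turn": [0,0,0],"xyz": [0,0,3.75],"hand": 0.8},{"turn": [0,0,0],"xyz": [0,0,3.75],"hand": 0.8}], "squeeze": 15}}

```text
time: 1.8
eef_pos: [549.1, -21.0, 98.3]
eef_rot: [0.0, 0.756, 0.654, 0.0]
force: [-0.4, -0.2, 0.2]
opening: 49.4
finger_force: 0.0
```

>>> {"name": "step_arm", "arguments": {"moves": [{"turn": [0,0,0],"xyz": [0,0,0],"hand": 0.8},{"turn": [0,0,0],"xyz": [0,0,0],"hand": 0.8},{"turn": [0,0,0],"xyz": [0,0,0],"hand": 0.8},{"turn": [0,0,0],"xyz": [0,0,0],"hand": 0.8},{"turn": [0,0,0],"xyz": [0,0,0],"hand": 0.8}]}}

```text
time: 2.3
eef_pos: [548.9, -21.0, 97.9]
eef_rot: [-0.0, 0.756, 0.654, -0.0]
force: [-0.3, 0.7, 1.2]
opening: 11.3
finger_force: 15.0
```

>>> {"name": "step_arm", "arguments": {"moves": [{"turn": [0,0,0],"xyz": [0,0.03,-0.1],"hand": 0.8},{"turn": [0,0,0],"xyz": [0,0.06,-0.2],"hand": 0.8},{"turn": [0,0,0],"xyz": [0,0.1,-0.3],"hand": 0.8},{"turn": [0,0,0],"xyz": [0,0.1,-0.3],"hand": 0.8},{"turn": [0,0,0],"xyz": [0,0.1,-0.3],"hand": 0.8}]}}

```text
time: 2.8
eef_pos: [549.9, -21.1, 100.9]
eef_rot: [-0.0, 0.756, 0.654, -0.0]
force: [-0.7, 0.1, -2.8]
opening: 11.8
finger_force: 15.0
```

>>> {"name": "step_arm", "arguments": {"moves": [{"turn": [0,0,0],"xyz": [0,0.02,-0.05],"hand": 0.8},{"turn": [0,0,0],"xyz": [0,0.03,-0.1],"hand": 0.8},{"turn": [0,0,0],"xyz": [0,0.03,-0.1],"hand": 0.8}]}}

```text
time: 3.1
eef_pos: [550.3, -21.2, 102.0]
eef_rot: [-0.0, 0.756, 0.654, -0.0]
force: [-1.2, 0.2, -2.8]
opening: 11.6
finger_force: 15.0
```

>>> {"name": "step_arm", "arguments": {"moves": [{"turn": [0,0,0],"xyz": [0,0.02,-0.05],"hand": 0.8},{"turn": [0,0,0],"xyz": [0,0.03,-0.1],"hand": 0.8},{"turn": [0,0,0],"xyz": [0,0.03,-0.1],"hand": 0.8}]}}

```text
time: 3.4
eef_pos: [550.4, -21.2, 102.6]
eef_rot: [-0.0, 0.756, 0.654, -0.0]
force: [2.6, -0.6, -10.4]
opening: 11.3
finger_force: 15.0
```

>>> {"name": "step_arm", "arguments": {"moves": [{"turn": [0,0,0],"xyz": [0,0.02,-0.05],"hand": 0.8},{"turn": [0,0,0],"xyz": [0,0.02,-0.05],"hand": 0.8}]}}

```text
time: 3.6
eef_pos: [550.4, -21.2, 103.0]
eef_rot: [-0.0, 0.756, 0.654, -0.0]
force: [3.4, 1.3, -16.3]
opening: 11.4
finger_force: 15.0
```

The tug stopped at about 4.5 mm with the pull rising to 16 N, so the lid is caught. I lower it, let go, and move over to the catch.

>>> {"name": "step_arm", "arguments": {"moves": [{"turn": [0,0,0],"xyz": [0,-0.09,0.27],"hand": 0.8},{"turn": [0,0,0],"xyz": [0,-0.18,0.55],"hand": 0.8},{"turn": [0,0,0],"xyz": [0,-0.18,0.55],"hand": 0.8},{"turn": [0,0,0],"xyz": [0,-0.18,0.55],"hand": 4},{"turn": [0,0,0],"xyz": [0,-0.18,0.55],"hand": 4},{"turn": [0,0,0],"xyz": [0,-0.18,0.55],"hand": 4},{"turn": [0,0,0],"xyz": [0,-0.18,0.55],"hand": 4},{"turn": [0,0,0],"xyz": [0,-0.18,0.55],"hand": 4}]}}

```text
time: 4.4
eef_pos: [549.1, -21.0, 98.0]
eef_rot: [0.0, 0.756, 0.654, 0.0]
force: [-0.2, 0.1, 1.0]
opening: 39.8
finger_force: 0.0
```

>>> {"name": "step_arm", "arguments": {"moves": [{"turn": [0,0,0],"xyz": [0,0,-2],"hand": 4},{"turn": [0,0,0],"xyz": [0,0,-4],"hand": 4},{"turn": [0,0,0],"xyz": [0,0,-6],"hand": 0},{"turn": [0,0,0],"xyz": [2,-1.6,-6],"hand": 0},{"turn": [0,0,0],"xyz": [4,-3.2,-6],"hand": 0},{"turn": [0,0,0],"xyz": [6,-4.8,-6],"hand": 0},{"turn": [0,0,0],"xyz": [7,-5.5,-6],"hand": 0},{"turn": [0,0,0],"xyz": [7,-5.5,-6],"hand": 0}]}}

```text
time: 5.2
eef_pos: [504.5, 57.3, 158.1]
eef_rot: [-0.0, 0.756, 0.655, 0.0]
force: [-0.4, -1.7, -0.4]
opening: 0.5
finger_force: 0.0
```

```bash
python3 - <<'E'
from h import *
s=sense();c=calibration("wrist");im=snapshot("wrist");cv2.imwrite("pics/w2.png",im);print(s["time"],s["eef_pos"],s["opening"],s["force"])
C=np.array([604.7,16.4]);a=np.radians(-8.3);M=np.array([[np.cos(a),-np.sin(a)],[np.sin(a),np.cos(a)]])
print("tcp case",M.T@(s["eef_pos"][:2]-C))
h=cv2.cvtColor(im,cv2.COLOR_BGR2HSV);o=blob((h[...,0]<14)&(h[...,1]>150)&(h[...,2]>60));ys,xs=np.nonzero(o);print(xs.min(),xs.max(),ys.min(),ys.max())
for k in 0,2,8,20: print(k,proj(c,np.r_[C+M@(-105,50+k),100]))
E
```

```text
5.2 [504.46608197  57.3282167  158.11603539] 0.45222523697925876 [-0.44608751 -1.70933897 -0.43072915]
tcp case [-105.0922887    26.03013831]
272 291 180 202
0 [281.17762911 198.98901407]
2 [281.1812198  196.26646314]
8 [281.19209088 188.02372903]
20 [281.21428904 171.19252187]
```

View pics/w2.png

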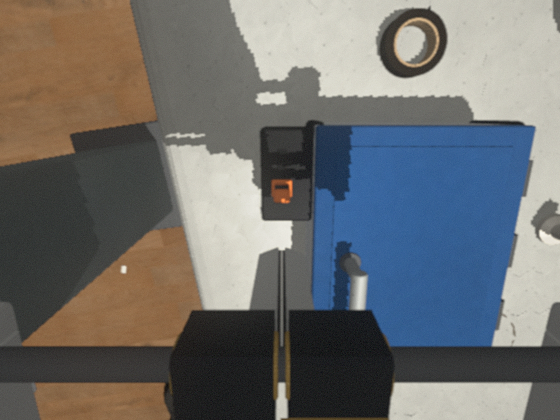

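The closed fingers line up with the orange knob (column 282, rows 180–202) and sit on its right side. I descend beside it.

>>> {"name": "step_arm", "arguments": {"moves": [{"turn": [0,0,0],"xyz": [0,0,3],"hand": 0},{"turn": [0,0,0],"xyz": [0,0,5],"hand": 0},{"turn": [0,0,0],"xyz": [0,0,6.5],"hand": 0},{"turn": [0,0,0],"xyz": [0,0,7.8],"hand": 0},{"turn": [0,0,0],"xyz": [0,0,7.8],"hand": 0},{"turn": [0,0,0],"xyz": [0,0,7.8],"hand": 0}]}}

```text
time: 5.85
eef_pos: [505.1, 55.7, 80.2]
eef_rot: [0.0, 0.757, 0.654, -0.0]
force: [1.2, 0.3, 0.9]
opening: 0.5
finger_force: 0.0
```

>>> {"name": "step_arm", "arguments": {"moves": [{"turn": [0,0,0],"xyz": [0.4,0,0],"hand": 0},{"turn": [0,0,0],"xyz": [0.8,0,0],"hand": 0},{"turn": [0,0,0],"xyz": [1.2,0,0],"hand": 0},{"turn": [0,0,0],"xyz": [1.6,0,0],"hand": 0},{"turn": [0,0,0],"xyz": [2.0,0,0],"hand": 0},{"turn": [0,0,0],"xyz": [2.0,0,0],"hand": 0}]}}

```text
time: 6.45
eef_pos: [507.7, 76.7, 80.0]
eef_rot: [-0.0, 0.756, 0.654, 0.0]
force: [-0.2, -0.7, 0.6]
opening: 0.2
finger_force: 0.0
```

>>> {"name": "step_arm", "arguments": {"moves": [{"turn": [0,0,0],"xyz": [0.3,0,0],"hand": 0},{"turn": [0,0,0],"xyz": [0.6,0,0],"hand": 0},{"turn": [0,0,0],"xyz": [0.9,0,0],"hand": 0}]}}

```text
time: 6.75
eef_pos: [508.8, 85.0, 79.9]
eef_rot: [-0.0, 0.757, 0.654, -0.0]
force: [-1.3, -2.9, 1.0]
opening: 0.5
finger_force: 1.3
```

>>> {"name": "step_arm", "arguments": {"moves": [{"turn": [0,0,0],"xyz": [0.1,0,0],"hand": 0},{"turn": [0,0,0],"xyz": [0.2,0,0],"hand": 0},{"turn": [0,0,0],"xyz": [0.2,0,0],"hand": 0}]}}

```text
time: 7.05
eef_pos: [509.1, 86.8, 79.9]
eef_rot: [-0.0, 0.756, 0.654, -0.0]
force: [-1.0, -2.3, 1.5]
opening: 0.5
finger_force: 1.3
```

>>> {"name": "step_arm", "arguments": {"moves": [{"turn": [0,0,0],"xyz": [0.1,0,0],"hand": 0},{"turn": [0,0,0],"xyz": [0.1,0,0],"hand": 0}]}}

```text
time: 7.25
eef_pos: [509.2, 87.0, 79.9]
eef_rot: [0.0, 0.757, 0.654, -0.001]
force: [-2.5, -7.2, 4.0]
opening: 0.2
finger_force: 3.9
```

>>> {"name": "step_arm", "arguments": {"moves": [{"turn": [0,0,0],"xyz": [0.1,0,0],"hand": 0},{"turn": [0,0,0],"xyz": [0.1,0,0],"hand": 0},{"turn": [0,0,0],"xyz": [0.1,0,0],"hand": 0}]}}

```text
time: 7.55
eef_pos: [509.1, 87.1, 79.9]
eef_rot: [0.0, 0.757, 0.653, -0.001]
force: [-3.7, -12.6, 5.9]
opening: 0.5
finger_force: 6.3
```

The catch is at its stop (12.6 N with no motion). I return to the bar.

>>> {"name": "step_arm", "arguments": {"moves": [{"turn": [0,0,0],"xyz": [-0.5,0,0],"hand": 0},{"turn": [0,0,0],"xyz": [-1,0,0],"hand": 0},{"turn": [0,0,0],"xyz": [-1,0,-3],"hand": 0},{"turn": [0,0,0],"xyz": [-1,0,-6],"hand": 0},{"turn": [0,0,0],"xyz": [-1,0,-7.8],"hand": 4},{"turn": [0,0,0],"xyz": [-4,1.8,-7.8],"hand": 4},{"turn": [0,0,0],"xyz": [-7,3.6,-7.8],"hand": 4},{"turn": [0,0,0],"xyz": [-10.3,5.5,-7.8],"hand": 4}]}}

```text
time: 8.35
eef_pos: [549.4, -21.6, 158.2]
eef_rot: [0.0, 0.756, 0.655, 0.0]
force: [0.9, 0.7, 0.0]
opening: 28.6
finger_force: 0.0
```

```bash
python3 - <<'E'
from h import *
s=sense();c=calibration("wrist");im=snapshot("wrist");cv2.imwrite("pics/w3.png",im);print(s["time"],s["eef_pos"],s["eef_rot"],s["opening"],s["force"])
C=np.array([604.7,16.4]);a=np.radians(-8.3);M=np.array([[np.cos(a),-np.sin(a)],[np.sin(a),np.cos(a)]])
print("tcp case",M.T@(s["eef_pos"][:2]-C))
for k in 0,2,8,20: print(k,proj(c,np.r_[C+M@(-105,50+k),100]))
E
```

```text
8.35 [549.42144747 -21.6322866  158.19690992] [2.95451503e-05 7.56020660e-01 6.54547625e-01 4.09954604e-04] 28.622579126683004 [0.87321678 0.73869567 0.01628288]
tcp case [-49.2093569  -45.61373025]
0 [196.18422649  93.02293603]
2 [195.97496964  89.79576981]
8 [195.34092024  80.01743841]
20 [194.04384934  60.01396663]
```

View pics/w3.png

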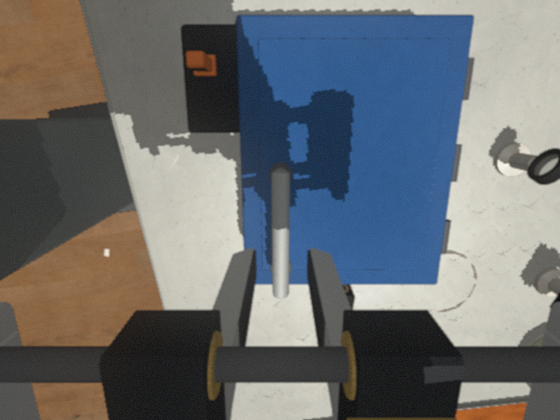

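The knob is now at (196,59), which matches a catch travel of 20 mm. The bar is centred between the fingers at column 281. I descend and grip.

>>> {"name": "step_arm", "arguments": {"moves": [{"turn": [0,0,0],"xyz": [0,0,0.5],"hand": 4},{"turn": [0,0,0],"xyz": [0,0,3],"hand": 4},{"turn": [0,0,0],"xyz": [0,0,5],"hand": 4},{"turn": [0,0,0],"xyz": [0,0,6],"hand": 4},{"turn": [0,0,0],"xyz": [0,0,6],"hand": 0.8},{"turn": [0,0,0],"xyz": [0,0,6],"hand": 0.8},{"turn": [0,0,0],"xyz": [0,0,6],"hand": 0.8},{"turn": [0,0,0],"xyz": [0,0,6],"hand": 0.8}], "squeeze": 20}}

```text
time: 9.2
eef_pos: [549.1, -20.9, 98.7]
eef_rot: [0.0, 0.756, 0.654, 0.0]
force: [-21.5, 2.3, 10.7]
opening: 11.6
finger_force: 13.2
```

>>> {"name": "step_arm", "arguments": {"moves": [{"turn": [0,0,0],"xyz": [0,0,0],"hand": 0.8},{"turn": [0,0,0],"xyz": [0,0,0],"hand": 0.8},{"turn": [0,0,0],"xyz": [0,0.1,-0.3],"hand": 0.8},{"turn": [0,0,0],"xyz": [0,0.19,-0.55],"hand": 0.8},{"turn": [0,0,0],"xyz": [0,0.28,-0.8],"hand": 0.8},{"turn": [0,0,0],"xyz": [0,0.28,-0.8],"hand": 0.8}]}}

```text
time: 9.8
eef_pos: [551.5, -21.2, 106.2]
eef_rot: [-0.0, 0.756, 0.654, -0.0]
force: [-5.6, 1.5, -1.3]
opening: 11.4
finger_force: 20.0
```

The lid is free. I follow the arc.

>>> {"name": "step_arm", "arguments": {"moves": [{"turn": [0,0,0],"xyz": [0,0.2,-0.48],"hand": 0.8},{"turn": [0,0,0],"xyz": [0,0.49,-1.1],"hand": 0.8},{"turn": [0,0,0],"xyz": [0,0.81,-1.7],"hand": 0.8},{"turn": [0,0,0],"xyz": [0,1.16,-2.29],"hand": 0.8},{"turn": [0,0,0],"xyz": [0,1.54,-2.85],"hand": 0.8},{"turn": [0,0,0],"xyz": [0,1.95,-3.4],"hand": 0.8},{"turn": [0,0,0],"xyz": [0,2.38,-3.93],"hand": 0.8},{"turn": [0,0,0],"xyz": [0,2.38,-3.93],"hand": 0.8}]}}

```text
time: 10.6
eef_pos: [573.9, -24.5, 146.2]
eef_rot: [-0.001, 0.756, 0.654, -0.001]
force: [-22.0, 3.7, 14.5]
opening: 11.5
finger_force: 20.0
```

>>> {"name": "step_arm", "arguments": {"moves": [{"turn": [0,0,0],"xyz": [0,-0.1,-0.3],"hand": 0.8},{"turn": [0,0,0],"xyz": [0,0.24,-0.72],"hand": 0.8},{"turn": [0,0,0],"xyz": [0,0.73,-1.21],"hand": 0.8},{"turn": [0,0,0],"xyz": [0,1.25,-1.68],"hand": 0.8},{"turn": [0,0,0],"xyz": [0,1.8,-2.12],"hand": 0.8},{"turn": [0,0,0],"xyz": [0,2.36,-2.53],"hand": 0.8},{"turn": [0,0,0],"xyz": [0,2.65,-2.72],"hand": 0.8},{"turn": [0,0,0],"xyz": [0,2.65,-2.72],"hand": 0.8}]}}

```text
time: 11.4
eef_pos: [601.8, -28.6, 173.4]
eef_rot: [-0.0, 0.756, 0.654, 0.0]
force: [-7.3, 2.7, 6.9]
opening: 11.2
finger_force: 20.0
```

>>> {"name": "step_arm", "arguments": {"moves": [{"turn": [0,0,0],"xyz": [0,0.35,-0.35],"hand": 0.8},{"turn": [0,0,0],"xyz": [0,0.8,-0.65],"hand": 0.8},{"turn": [0,0,0],"xyz": [0,1.1,-0.83],"hand": 0.8},{"turn": [0,0,0],"xyz": [0,1.1,-0.83],"hand": 0.8},{"turn": [0,0,0],"xyz": [0,1.1,-0.83],"hand": 0.8},{"turn": [0,0,0],"xyz": [0,1.1,-0.83],"hand": 0.8},{"turn": [0,0,0],"xyz": [0,1.1,-0.83],"hand": 0.8},{"turn": [0,0,0],"xyz": [0,1.1,-0.83],"hand": 0.8}]}}

```text
time: 12.2
eef_pos: [612.3, -30.2, 180.7]
eef_rot: [-0.0, 0.756, 0.654, -0.0]
force: [0.4, 1.9, -5.2]
opening: 11.4
finger_force: 20.0
```

```bash
python3 - <<'E'
from h import *
a=snapshot("side");cv2.imwrite("pics/s4.png",a);s=sense();print(s["time"],s["eef_pos"],s["opening"],s["finger_force"],s["force"],abs(s["dq"]).max())
C=np.array([604.7,16.4]);an=np.radians(-8.3);M=np.array([[np.cos(an),-np.sin(an)],[np.sin(an),np.cos(an)]])
g=np.r_[M.T@(s["eef_pos"][:2]-C),s["eef_pos"][2]+18.8];print(g,"lid est",np.arctan2(g[2]-75,80-g[0])-np.arctan2(42,130))
E
```

```text
12.25 [612.33656376 -30.18075044 180.68425309] 11.379031361134468 19.996096193790436 [ 1.10502275  2.47799739 -5.24792753] 0.0010576522886608314
[ 14.28079696 -44.9904685  199.48425309] lid est 0.7725621695781204
```

View pics/s4.png

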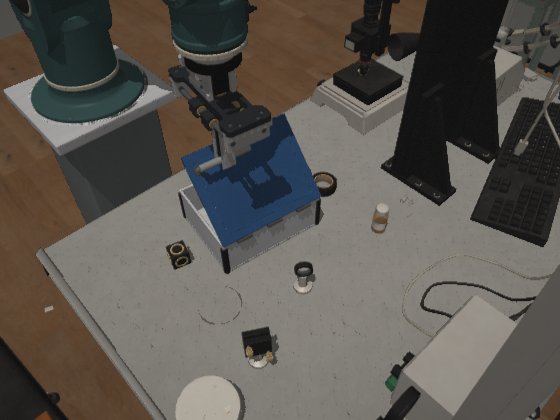

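The lid stands at about 0.77 rad with the fingers on the bar (about (215,165)). The cube (177,253), tape (323,183), vial (380,218) and lens (303,275) have not moved. I hand in.

```bash
python3 -c "
from workcell import *
print(hand_in())"
```

```text
the job is handed in; nothing more can be done
None
```

The tug showed the lid was caught (16 N at most), so I slid the catch to its stop; the job is handed in with the lid held still by its bar at about 0.77 rad (estimated from the gripper pose) and the loose things unmoved in the last picture.

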